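Lock the probe checker and hold the contact thermometer on its test spot

TASK

Lock the probe checker's floating head by putting the loose lock pin fully home, down through the hole in the head's ear and the base below it, and let go of the pin. Then take the contact thermometer from its cradle and hold its metal tip on the ringed spot of the round sprung pad, with the thermometer square to the sloping pad, pressing gently so that the pad sinks about half of its travel. Finish while still holding the thermometer pressed there, and leave the wipes, the gel bottle and the mug alone.

Things in the scene. Friction and masses are not known exactly. Their poses are not given: they have to be found in the camera images.
- checker: white probe checker fixed to the table: base 190 (its x) x 100 (y) x 26 mm with an ear to y = +115 mm. Origin: centre of underside, z up. On it rides the head, a white block 75 mm wide in y and within 55 mm of the origin in x; its top slopes 20 degrees, facing up and to the checker's -x (robot side), with the round pad in its middle; nothing is higher than 112 mm
- head (a joint): shift of the floating head along the checker's +x, m; two weak springs (100 N/m together) centre it at 0, where the ear holes line up, range -0.02 to 0.02; unlocked, a push on the sloping pad shoves the head away; even with the pin in, it gives about 3 mm of play
- hole (a point): mouth of the 13 mm through hole in the aluminium ear of the head, at the ear's top face, 42 mm above the table, 90 mm to the checker's +y of its origin and 52 mm clear of the head block; z up. Below the 12 mm thick ear and a 4 mm gap, the 26 mm thick ear of the base has the same hole in line, through to the table
- spot (a point): the ringed spot (dark ring 16 mm across with a centre dot) in the middle of the top face of the round pad (44 mm across, about 102 mm above the table); its z is the pad's outward normal, 20 degrees from vertical, leaning to the checker's -x; it moves with the pad
- pad (a joint): how far the pad is pressed in along its normal, m: 0 out, 0.014 at its stop; spring 350 N/m plus 0.7 N preload, so half way (0.007) takes about 3 N
- pin: the loose lock pin, about 50 g, upright in its parking block: steel shank 10 mm across and 36 mm long with a tapered foot, black round knob 22 mm across and 30 mm tall on top. Origin: centre of the foot; z up along the pin to the knob
- pin_collar (a point): point on the pin's axis at the underside of the knob, 36 mm above the foot; it meets the ear's top when the pin is fully home
- pin_block: grey parking block for the pin, fixed, 60 x 60 x 45 mm with a 13 mm hole through its middle from the top; origin centre of underside. The pin hangs in it with the underside of its knob on the block's top, 45 mm above the table, and is pulled straight up
- thermometer: the loose contact thermometer, about 90 g, upright in its cradle: white square handle 26 x 26 mm and 115 mm long above a metal probe 10 mm across and 35 mm long with a round end, and a grey collar 36 x 36 x 6 mm at the handle's foot; 150 mm long in all. Origin: the end of the metal tip; z along its axis from the tip to the handle; the handle's faces are square to its x and y
- tip (a point): the end of the metal tip, the same point as the thermometer's origin
- cradle: white cradle, fixed, 76 x 76 x 45 mm with a 16 mm hole in the top; origin centre of underside. The thermometer's grey collar rests on its top, 45 mm above the table, with the metal probe in the hole; the thermometer then tops out 160 mm above the table and is pulled straight up by 45 mm or more
- wipes: blue pack of wipes with a white flap, 100 x 180 x 53 mm, a bystander beyond the checker; origin centre of underside
- gel: small clear gel bottle, 52 mm across, 130 mm tall, a bystander; origin centre of underside
- mug: white mug, 80 mm across, 90 mm tall, handle at its +y, a bystander; origin centre of underside

How it is judged:
By the outcome, as a careful person would: the job done as asked, in the order asked, and still so for the second after the job is handed in, while the arm keeps its last pose, push and grip.
It also fails if it takes over 64 s, if anything falls off the work surface, if the arm or the gripper's body presses on something with over 40 N, if the wrist force passes 120 N, or if a joint passes its speed limit or range.

ROBOT

A 7-joint arm with a two-finger parallel gripper is mounted at the origin on the work surface. World frame = base frame: x ahead of the robot, y to its left, z up, the work surface at z = 0. Lengths are in m, angles in rad, forces in N, time in s.
With the tool pointing down it reaches from about 0.425 to 0.875 m from the base axis. Payload 4.7 kg.
Tool frame: the origin (TCP) lies at the very end of the fingers, on their centre line; the grasp point (between the pads) lies 19 mm behind it; z points along the fingers, y is the line along which they close (so a half turn about z gives the same grasp; the last joint's range is limited). The gripper opens to 87 mm and grips with 3 to 60 N. Pads are 19 mm wide; open, the fingers measure 117 mm over their backs; the gripper's body (75 mm by 190 mm) begins 51 mm behind the grasp point.
Start: joints at [-1.24, 0.321, -0.07, 1.45, 0.023, 1.371, -0.057], TCP at [0.203, 0.618, 0.196] pointing down, gripper open.
Joint ranges: [-2.86, 2.86], [-0.3, 2.09], [-1.38, 1.24], [0.06, 2.45], [-1.56, 4.7], [0.09, 2.05], [-2.69, 2.69]. Speed limits (rad/s): [2.57, 2.57, 3.14, 3.14, 3.14, 3.14, 3.14].

INTERFACE

Orientations are given as a rotation vector (axis times angle).
In Python, from bench import ctrl, imaging, ticket gives the robot as it stands.
- The arm moves only by the tool jog_arm, never from a script. Its argument "rows" is text: rows parted by semicolons, each of 7 numbers parted by spaces: the shift along the tool's x, y, z in cm, then the turn, a rotation vector about the tool's x, y, z in rad, then the closure, from -1 (fully open) to 1 (shut), so that 0 is half open. A call has 1 to 5 rows; each row shifts and turns the commanded pose from where the row before left it, along the tool's axes as they then stand; what a row does not reach is not made up. A row lasts 1/8 s, in which the tool goes at most 62.5 mm and 10.7 degrees, less where a joint would pass 70% of its speed; a pose out of reach is approached as far as the arm can. A call with a gripper value outside its range is refused whole. The fingers move at their own pace and stop on an object; "force" is the grip in N (left out, the last holds). Time passes only in rows, so rows that do not move let the fingers close. It gives the time, the measured TCP pose, the force, the opening and the grip force at its end, in the units of the state.
- ctrl.get_state(): the state, without advancing time (a new reading comes with each control period).
- imaging.get_image(name): name is "side" or "top" or "wrist"; returns a dict with "img" (384x512x3 uint8, blue, green, red), "vertical_fov" (degrees; the focal length in pixels is half the picture's height over the tangent of half this angle, whatever the lens; pixels are square), "cx", "cy" (the principal point, pixels), "k1" (the pictures are not rectified: a ray, as slopes to the right and down, at radius r is drawn at 1 + k1 r^2 times it, then the intrinsics apply), "origin" and "orientation" of the camera in the world. Camera axes: x right, y down, z forward; pixel columns grow to the right and rows downward; lengths in m; the calibration is good to about 2 mm. A picture is of the moment at which its call begins. There is no depth.
- ticket.close_job(): hands the job in; it is judged then, once.
The state is a dict: "time": time; "joint_positions": joint angles; "qd": joint speeds; "joint_torque": joint torques, N m; "position": TCP position; "tool_rot": TCP orientation; "ft_force": force on the tool from outside, world axes, zero at the start; "torque": the same for the moment, N m; "grip_width": opening from 0.0 (shut) to 1.0 (fully open); "grip_force": force on a finger pad.
Only numpy, scipy, OpenCV 4.12 (cv2) and the standard library are available. Lean on these libraries where they do the work, as an engineer would, in place of code of your own. Each camera call takes 0.05 s, during which the arm holds its last target. There are 200 camera calls.

## Working session

There is one attempt and no reset: what is moved stays moved. The work goes in short steps, Python scripts to look and compute and a tool call to move; the robot and the scene stay as the last step left them, time stands still between calls to the robot, and variables do not carry over. Pictures are saved under pics/ and viewed, at most 10 in all, crops included, and the job is handed in when it is done.

Besides the shell and the picture viewer there is one more tool, called in YAML: its name, and indented under it one key for each argument. jog_arm: Moves the arm, as the interface text tells. Its arguments: {"type":"object","properties":{"rows":{"type":"string"},"force":{"type":"number"}},"required":["rows"]}

```bash
mkdir -p pics; ls; cat > h.py <<'E'
import numpy as np, cv2
from scipy.spatial.transform import Rotation as R
from bench import ctrl, imaging, ticket
def rot(o):
    o=np.array(o,float)
    return o if o.shape==(3,3) else (R.from_rotvec(o).as_matrix() if o.size==3 else R.from_quat(o).as_matrix())
def grab(n,f=None):
    d=imaging.get_image(n)
    if f: cv2.imwrite('pics/'+f,d['img'])
    np.save('cam_'+n+'.npy',{k:v for k,v in d.items() if k!='img'},allow_pickle=True)
    np.save('img_'+n+'.npy',d['img'])
    return d
def load(n): return np.load('cam_'+n+'.npy',allow_pickle=True).item()
def K(d):
    f=192/np.tan(np.radians(d['vertical_fov'])/2)
    return np.array([[f,0,d['cx']],[0,f,d['cy']],[0,0,1]]),np.array([d['k1'],0,0,0.])
def ray(d,uv):
    k,D=K(d)
    p=cv2.undistortPoints(np.array([[uv]],float),k,D)[0,0]
    return np.array(d['origin']),rot(d['orientation'])@np.array([*p,1])
def onz(d,uv,z):
    o,r=ray(d,uv); return o+r*(z-o[2])/r[2]
def proj(d,P):
    k,D=K(d); M=rot(d['orientation']).T
    return cv2.projectPoints(np.atleast_2d(P).astype(float),cv2.Rodrigues(M)[0],-M@np.array(d['origin']),k,D)[0][:,0]
E
python3 - <<'E'
from h import *
for n in ('top','side'):
    d=grab(n); print(n,load(n))
    cv2.imwrite(f'pics/{n}0.png',cv2.resize(d['img'],(800,600)))
print(ctrl.get_state())
E
```

```text
pics
top {'vertical_fov': 46.36433910512592, 'cx': 261.3295491410187, 'cy': 198.07599456071864, 'k1': -0.15075624838319673, 'origin': array([0.35948542, 0.0064533 , 1.40922901]), 'orientation': array([-2.13360076,  2.11745734, -0.21465967])}
side {'vertical_fov': 49.98183074107916, 'cx': 254.27826625380717, 'cy': 194.9984736952894, 'k1': -0.14271654253834054, 'origin': array([ 0.12838374, -0.70676011,  0.77740801]), 'orientation': array([-2.16819737,  0.67788176, -0.32633885])}
{'time': 0.1, 'joint_positions': array([-1.23987953,  0.32175622, -0.07009591,  1.45155575,  0.02259467,
        1.37081635, -0.05688954]), 'qd': array([-3.64293750e-03, -2.85081845e-03,  1.11098921e-03, -2.25601246e-03,
       -6.70626513e-04, -1.02330177e-03,  7.43230722e-05]), 'joint_torque': array([-1.02546051e-04, -4.92574453e+01, -4.05854238e-01, -3.13400674e+01,
       -6.42084936e-02,  3.95363127e-02,  8.40921052e-05]), 'position': array([0.20237205, 0.61711502, 0.19536487]), 'tool_rot': array([-4.95471319e-01, -3.10208077e+00,  2.73015258e-03]), 'ft_force': array([-0.73376258,  0.31949923, -0.33927785]), 'torque': array([ 0.03850729, -0.04553558,  0.04534029]), 'grip_force': 0.0, 'grip_width': 1.0008229023929955}
```

View pics/top0.png

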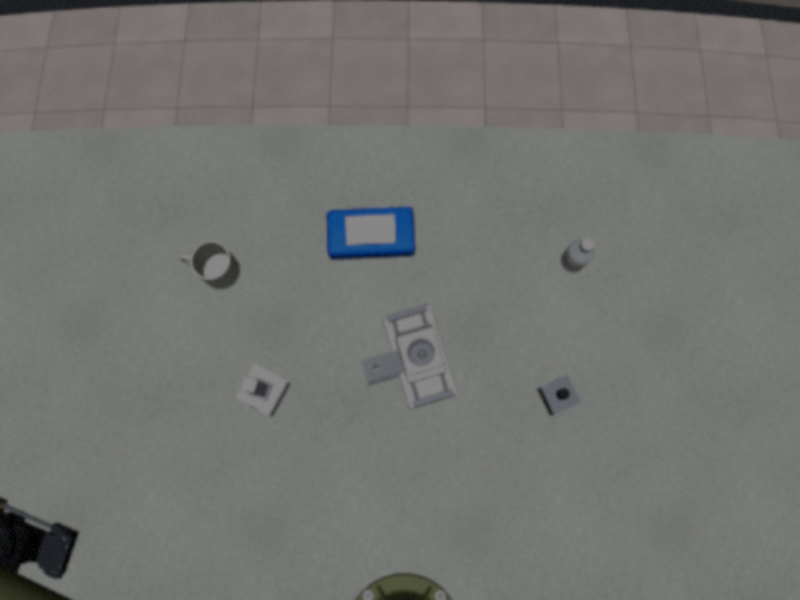

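View pics/side0.png

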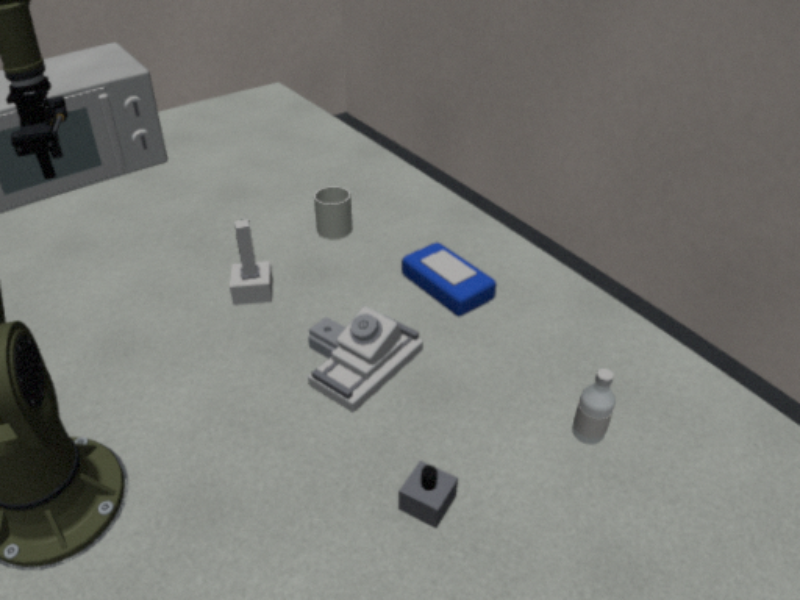

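The top picture shows the hole at about (376,367), spot (421,351), pin knob (562,394) and cradle centre (263,390), all in 800-px scale. The side picture shows the pin at (429,478) and the thermometer at (250,260). I'll enlarge these regions.

```bash
python3 - <<'E'
from h import *
t=np.load('img_top.npy');s=np.load('img_side.npy')
def c(im,x,y,w,h,k): return cv2.resize(im[y:y+h,x:x+w],(w*k,h*k),interpolation=cv2.INTER_CUBIC)
a=np.zeros((600,800,3),np.uint8)
a[:420,:400]=c(t,225,190,80,84,5)[:420]
a[:240,400:600]=c(t,145,226,40,48,5)
a[:240,600:800]=c(t,337,230,40,48,5)
a[240:540,400:600]=c(s,140,135,40,60,5)
a[240:540,600:800]=c(s,250,285,40,60,5)
cv2.imwrite('pics/m.png',a)
E
```

```text
(no output)
```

View pics/m.png

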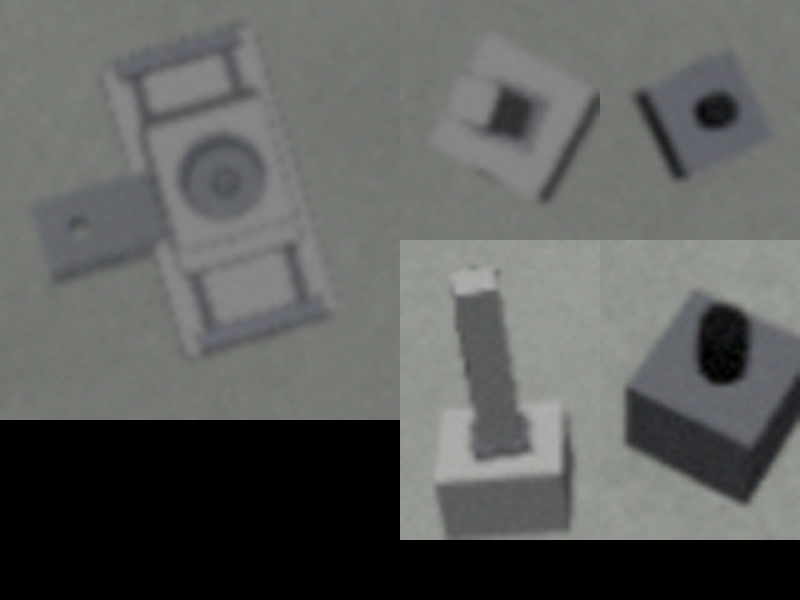

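The mosaic shows the hole at (240.2,234.2), the spot at (269.8,225.8), the thermometer top at (159.6,245.6) and the knob at (359.8,251.6) in top-image pixels. The block corners are also visible.

```bash
python3 - <<'E'
from h import *
t=load('top');s=load('side')
M=lambda x,y,x0,y0,X=0,Y=0:((x-X)/5+x0-.4,(y-Y)/5+y0-.4)
np.set_printoptions(precision=4,suppress=True)
T=dict(hole=(M(78,223,225,190),.042,(209,210.3)),spot=(M(226,181,225,190),.102,(232.3,208)),
 therm=(M(475,100,145,226,400),.160,M(475,281,140,135,400,240)),knob=(M(716,110,337,230,600),.075,M(722,318,250,285,600,240)))
for k,(uv,z,sv) in T.items():
    p=onz(t,uv,z);print(k,p,'side',onz(s,sv,z), 'proj',proj(s,p)[0],sv)
for n,z,L in (('base',.026,[M(x,y,225,190) for x,y in((105,70),(245,25),(333,310),(190,355))]),
 ('cradle',.045,[M(x,y,145,226,400) for x,y in((490,33),(600,95),(545,200),(430,140))]),
 ('block',.045,[M(x,y,337,230,600) for x,y in((648,90),(733,50),(773,135),(687,178))])):
    P=np.array([onz(t,u,z) for u in L]);e=np.roll(P,-1,0)-P
    print(n,P.mean(0),np.degrees(np.arctan2(e[:,1],e[:,0])),np.linalg.norm(e,axis=1))
st=ctrl.get_state();print(rot(st['tool_rot']))
E
```

```text
hole [0.5111 0.0574 0.042 ] side [0.5092 0.0546 0.042 ] proj [209.0793 209.5028] (209, 210.3)
spot [ 0.5299 -0.0314  0.102 ] side [ 0.5308 -0.0331  0.102 ] proj [231.6307 207.7719] (232.3, 208)
therm [0.4634 0.2786 0.16  ] side [0.4656 0.2763 0.16  ] proj [153.5488 142.7016] (154.6, 142.79999999999998)
knob [ 0.457  -0.3025  0.075 ] side [ 0.4605 -0.303   0.075 ] proj [272.5162 300.8323] (274.0, 300.20000000000005)
base [ 0.535  -0.0286  0.026 ] [ -71.3929 -163.0084  107.7465   17.0453] [0.0926 0.1869 0.0924 0.1855]
cradle [0.463  0.2779 0.045 ] [-118.1669  153.8606   64.0104  -27.4486] [0.0788 0.0716 0.0805 0.0746]
block [ 0.4573 -0.3059  0.045 ] [ -65.3163 -155.8261  115.6806   23.102 ] [0.0591 0.0574 0.0602 0.0584]
[[-0.9502  0.3115 -0.0005]
 [ 0.3115  0.9502 -0.0017]
 [-0.0001 -0.0017 -1.    ]]
```

Checker yaw is about 17.5°, and the two views agree to 2–3 mm. Next is a move planner that prints rows, and then the pin.

```bash
cat >> h.py <<'E'
def down(yaw,tilt=0):  # tool y at world yaw (deg), tool down; tilt = turn about tool x
    return R.from_matrix(np.array([[-np.sin(yaw:=np.radians(yaw)),np.cos(yaw),0],[np.cos(yaw),np.sin(yaw),0],[0,0,-1]]).T)*R.from_rotvec([tilt,0,0])
def plan(wps,g,start=None):
    s=ctrl.get_state(); p,r=(np.array(s['position']),R.from_matrix(rot(s['tool_rot']))) if start is None else start
    for q,Q,n in wps:
        q=np.array(q); dv=(r.inv()*Q).as_rotvec(); p0,r0=p,r
        for i in range(1,n+1):
            p1=p0+(q-p0)*i/n; r1=r0*R.from_rotvec(dv*i/n)
            d=r.inv().apply(p1-p)*100; w=(r.inv()*r1).as_rotvec()
            print(' '.join('%.2f'%v for v in d),' '.join('%.3f'%v for v in w),g,';'); p,r=p1,r1
        print('--')
E
sed -i 's/def down(yaw,tilt=0):.*/def down(yaw,tilt=0):\n    yaw=np.radians(yaw)/; s/np.sin(yaw:=np.radians(yaw))/np.sin(yaw)/' h.py
sed -i 's/\[-np.sin(yaw),np.cos(yaw),0\],\[np.cos/[-np.sin(yaw),np.cos(yaw),0],[np.cos/' h.py
python3 - <<'E'
from h import *
print(down(71.9).as_matrix().round(2))
plan([((.40,.44,.27),down(45),5),((.53,.18,.27),down(17.5),5),((.54,-.12,.25),down(17.5),5),((.47,-.26,.17),down(17.5),3)],-1)
E
```

```text
[[-0.95  0.31  0.  ]
 [ 0.31  0.95  0.  ]
 [ 0.    0.   -1.  ]]
-4.86 -2.14 -1.49 -0.000 0.000 0.094 -1 ;
-5.04 -1.67 -1.49 -0.000 0.000 0.094 -1 ;
-5.17 -1.19 -1.49 -0.000 0.000 0.094 -1 ;
-5.26 -0.70 -1.49 -0.000 0.000 0.094 -1 ;
-5.30 -0.21 -1.49 -0.000 0.000 0.094 -1 ;
--
-5.52 -1.84 -0.00 0.000 -0.000 0.096 -1 ;
-5.67 -1.30 -0.00 0.000 -0.000 0.096 -1 ;
-5.76 -0.75 -0.00 0.000 -0.000 0.096 -1 ;
-5.81 -0.20 -0.00 0.000 -0.000 0.096 -1 ;
-5.80 0.36 -0.00 0.000 -0.000 0.096 -1 ;
--
-5.78 -1.61 0.40 -0.000 -0.000 -0.000 -1 ;
-5.78 -1.61 0.40 -0.000 -0.000 -0.000 -1 ;
-5.78 -1.61 0.40 -0.000 -0.000 0.000 -1 ;
-5.78 -1.61 0.40 -0.000 -0.000 -0.000 -1 ;
-5.78 -1.61 0.40 -0.000 -0.000 -0.000 -1 ;
--
-3.75 -3.63 2.67 0.000 -0.000 0.000 -1 ;
-3.75 -3.63 2.67 0.000 -0.000 0.000 -1 ;
-3.75 -3.63 2.67 0.000 -0.000 0.000 -1 ;
--
```

jog_arm:
  rows: "-4.9 -2.1 -1.5 0 0 0.095 -1; -5.0 -1.7 -1.5 0 0 0.095 -1; -5.2 -1.2 -1.5 0 0 0.095 -1; -5.3 -0.7 -1.5 0 0 0.095 -1; -5.3 -0.2 -1.5 0 0 0.095 -1"

```text
time: 0.72
position: [0.4013, 0.4383, 0.2715]
tool_rot: [-1.216, -2.897, 0.001]
ft_force: [0.5, -0.1, -0.4]
grip_width: 1.001
grip_force: 0.0
```

jog_arm:
  rows: "-5.5 -1.8 0 0 0 0.095 -1; -5.7 -1.3 0 0 0 0.095 -1; -5.8 -0.8 0 0 0 0.095 -1; -5.8 -0.2 0 0 0 0.095 -1; -5.8 0.4 0 0 0 0.095 -1"

```text
time: 1.35
position: [0.5299, 0.1772, 0.2711]
tool_rot: [-1.863, -2.529, 0.0]
ft_force: [0.4, -0.0, -0.1]
grip_width: 1.002
grip_force: 0.0
```

jog_arm:
  rows: "-5.8 -1.6 0.4 0 0 0 -1; -5.8 -1.6 0.4 0 0 0 -1; -5.8 -1.6 0.4 0 0 0 -1; -5.8 -1.6 0.4 0 0 0 -1; -5.8 -1.6 0.4 0 0 0 -1"

```text
time: 1.98
position: [0.5397, -0.1233, 0.2511]
tool_rot: [-1.859, -2.532, -0.001]
ft_force: [0.9, -0.6, -0.1]
grip_width: 1.002
grip_force: 0.0
```

jog_arm:
  rows: "-3.7 -3.6 2.7 0 0 0 -1; -3.7 -3.6 2.7 0 0 0 -1; -3.7 -3.6 2.7 0 0 0 -1; 0 0 0 0 0 0 -1"

```text
time: 2.48
position: [0.4656, -0.2639, 0.1682]
tool_rot: [-1.868, -2.521, 0.004]
ft_force: [0.2, 0.1, 0.1]
grip_width: 1.001
grip_force: 0.0
```

```bash
python3 - <<'E'
from h import *
d=grab('wrist'); s=ctrl.get_state(); print(s['position'],s['tool_rot'],s['ft_force'],s['joint_positions'])
cv2.imwrite('pics/w1.png',cv2.resize(d['img'],(768,576),interpolation=cv2.INTER_CUBIC))
print(load('wrist')); print('knob pred px*1.5',proj(d,[.459,-.304,.075])*1.5)
plan([((.459,-.304,.09),down(17.5),3),((.459,-.304,.051),down(17.5),2)],-1)
E
```

```text
[ 0.46817669 -0.26133893  0.1692982 ] [-1.86423087e+00 -2.52601342e+00  9.56108830e-04] [-0.82941359  0.7620514   0.32748204] [-0.23317043  0.10561226  0.74496162  1.79306945 -0.07446129  1.27374606
  0.8302229 ]
{'vertical_fov': 66.14206147771087, 'cx': 257.71967402599415, 'cy': 197.85482827253367, 'k1': 0.01908108254927519, 'origin': array([ 0.44104341, -0.18270393,  0.35639035]), 'orientation': array([2.80284335, 0.41776425, 0.05758721])}
knob pred px*1.5 [[362.51238467 339.82806583]]
-1.27 -0.71 2.64 -0.001 -0.000 -0.002 -1 ;
-1.27 -0.71 2.64 -0.001 -0.000 -0.002 -1 ;
-1.27 -0.72 2.64 -0.001 -0.000 -0.002 -1 ;
--
0.00 -0.00 1.95 0.000 0.000 -0.000 -1 ;
0.00 -0.00 1.95 0.000 0.000 -0.000 -1 ;
--
```

View pics/w1.png

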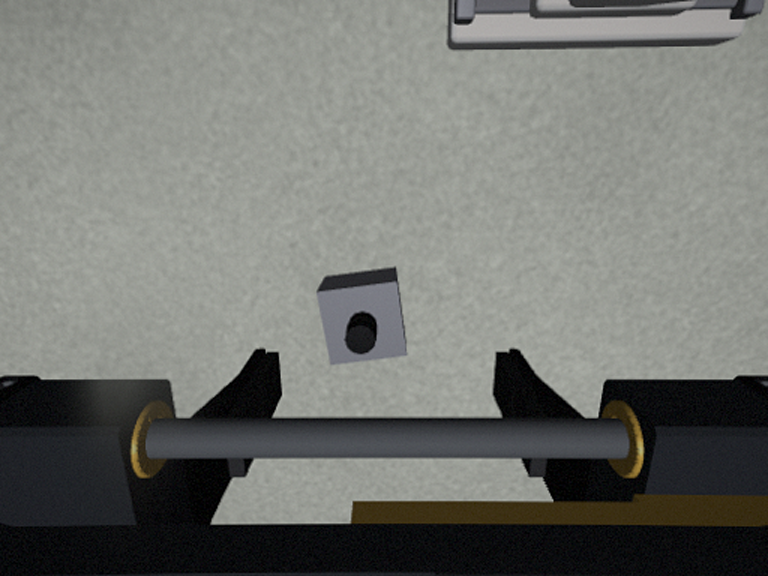

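The wrist view shows the knob centre at (361,340), against a predicted (362.5,339.8). I'll descend and grip.

jog_arm:
  rows: "-1.3 -0.7 2.65 0 0 0 -1; -1.3 -0.7 2.65 0 0 0 -1; -1.3 -0.7 2.65 0 0 0 -1; 0 0 1.95 0 0 0 -1; 0 0 1.95 0 0 0 -1"

```text
time: 3.15
position: [0.4631, -0.3019, 0.0511]
tool_rot: [1.857, 2.534, 0.002]
ft_force: [-0.1, 1.1, 0.0]
grip_width: 0.999
grip_force: 0.0
```

jog_arm:
  rows: "0 0 0 0 0 0 -0.2; 0 0 0 0 0 0 0.3; 0 0 0 0 0 0 0.8; 0 0 0 0 0 0 0.8; 0 0 0 0 0 0 0.8"
  force: 25

```text
time: 3.78
position: [0.4621, -0.3034, 0.0522]
tool_rot: [1.859, 2.532, 0.001]
ft_force: [0.3, 0.6, 0.4]
grip_width: 0.517
grip_force: 0.0
```

jog_arm:
  rows: "0 0 0 0 0 0 1; 0 0 0 0 0 0 1; 0 0 0 0 0 0 1"

```text
time: 4.15
position: [0.4619, -0.3033, 0.0518]
tool_rot: [-1.86, -2.532, -0.0]
ft_force: [-0.5, -0.3, 1.1]
grip_width: 0.172
grip_force: 0.0
```

```bash
python3 - <<'E'
from h import *
d=grab('wrist'); s=ctrl.get_state(); print(s['position'],s['grip_width'],s['grip_force'],s['ft_force'])
w=cv2.resize(d['img'][180:340,150:370],(660,480),interpolation=cv2.INTER_CUBIC)
t=grab('side')['img'][270:350,235:315]
cv2.imwrite('pics/w2.png',np.hstack([w,np.vstack([cv2.resize(t,(140,140)),np.zeros((340,140,3),np.uint8)])]))
E
```

```text
[ 0.46187902 -0.30333803  0.05181719] 0.12541253900858912 0.0 [-0.49120964 -0.9805695  -0.07142335]
```

View pics/w2.png

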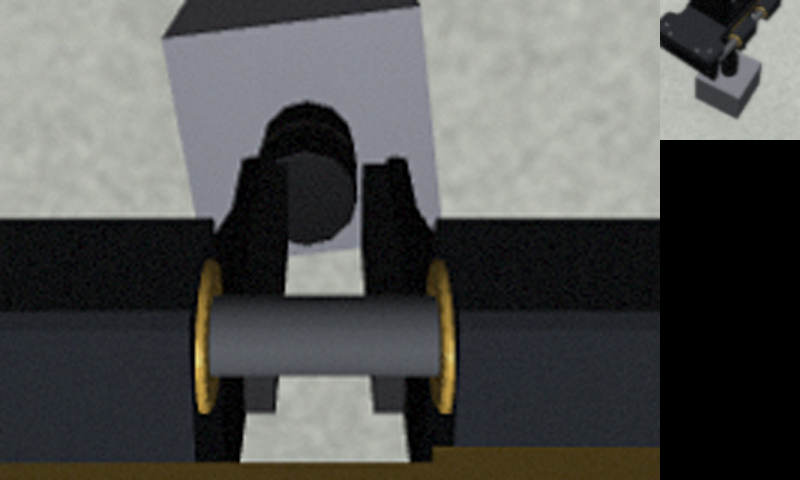

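The fingers closed beside the knob: the knob top is at about (257,246) wrist px, above the finger line. I'll compute the offset.

```bash
python3 - <<'E'
from h import *
d=load('wrist'); print(d['origin'])
c=lambda x,y:(150+x/3-.33,180+y/3-.33)
print('knob top',onz(d,c(318,197),.075),'underside mid',onz(d,c(308,125),.045))
for p in ([.4619,-.3033,.0518],[.459,-.304,.075],[.459,-.304,.045]):
    q=proj(d,p)[0]; print(p,(q-[150-.33,180-.33])*3)
print(rot(d['orientation']).round(2)); s=ctrl.get_state(); print(rot(s['tool_rot']).round(2))
E
```

```text
[ 0.43574441 -0.22242497  0.2398668 ]
knob top [ 0.45950001 -0.30289788  0.075     ] underside mid [ 0.45593246 -0.30018164  0.045     ]
[0.4619, -0.3033, 0.0518] [328.12115229 155.27696021]
[0.459, -0.304, 0.075] [314.10513769 200.94256399]
[0.459, -0.304, 0.045] [315.57162596 142.70839364]
[[ 0.95  0.29  0.09]
 [ 0.3  -0.91 -0.29]
 [-0.    0.31 -0.95]]
[[-0.3   0.95 -0.  ]
 [ 0.95  0.3   0.  ]
 [ 0.   -0.   -1.  ]]
```

```bash
python3 - <<'E'
from h import *
d=load('side'); im=np.load('img_side.npy'); x0,y0=235,265
a=cv2.resize(im[y0:y0+75,x0:x0+80],(640,600),interpolation=cv2.INTER_CUBIC)
for p,c in (([.4619,-.3033,.0518],(0,0,255)),([.459,-.304,.075],(0,255,0)),([.459,-.304,.045],(255,255,0))):
    q=(proj(d,p)[0]-[x0-.44,y0-.44])*8; print(q); cv2.drawMarker(a,tuple(int(v) for v in q),c,0,14,1)
cv2.imwrite('pics/s2.png',a)
E
```

```text
[317.49308971 336.25567711]
[313.30014979 290.32506537]
[309.41690867 358.357038  ]
```

View pics/s2.png

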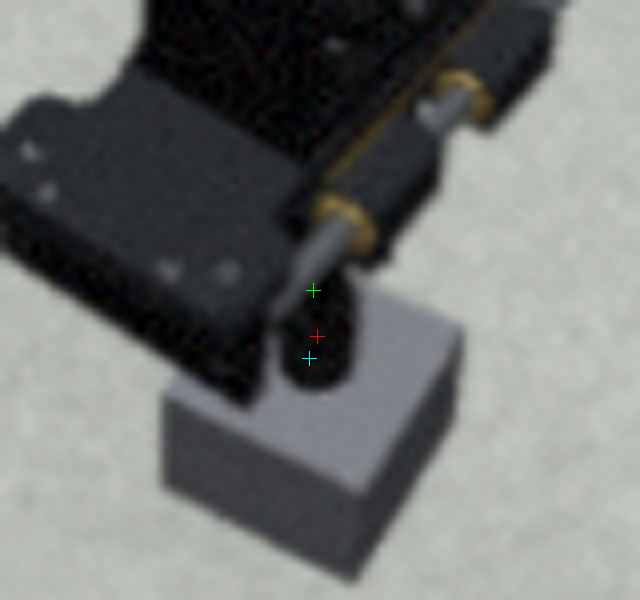

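```bash
python3 - <<'E'
from h import *
d=load('wrist'); s=load('side')
o,r=ray(d,(150+325/3-.33,180+157/3-.33)); 
for z in (.15,.165,.178,.19,.2):
    p=o+r*z; q=(proj(s,p)[0]-[235-.44,265-.44])*8; print(z,p.round(4),q.round())
sx=rot(s['orientation']); print(sx.round(2))
o2,r2=ray(s,(235+250/8-.44,265+400/8-.44))
for z in (.03,.045,.06,.08): print(z,(o2+r2*(z-o2[2])/r2[2]).round(4), ((proj(d,o2+r2*(z-o2[2])/r2[2])[0]-[149.67,179.67])*3).round())
# first wrist image: tips (280,350),(495,350)/1.5, opening 87mm
E
```

```text
0.15 [ 0.4545 -0.282   0.1024] [252. 177.]
0.165 [ 0.4563 -0.288   0.0886] [270. 222.]
0.178 [ 0.4579 -0.2931  0.0767] [285. 260.]
0.19 [ 0.4594 -0.2979  0.0657] [300. 295.]
0.2 [ 0.4607 -0.3019  0.0566] [311. 324.]
[[ 0.82 -0.36  0.44]
 [-0.57 -0.52  0.64]
 [ 0.   -0.78 -0.63]]
0.03 [ 0.4447 -0.2975  0.03  ] [269.  80.]
0.045 [ 0.4383 -0.3057  0.045 ] [230. 125.]
0.06 [ 0.432  -0.3139  0.06  ] [186. 175.]
0.08 [ 0.4235 -0.3248  0.08  ] [118. 253.]
```

Wrist and side views agree that the finger ends are really about 24 mm above the reported TCP, so they closed over the knob's top. I'll half-open, go down carefully and grip again.

jog_arm:
  rows: "0 0 0 0 0 0 0; 0 0 0 0 0 0 0; 0 0 0 0 0 0 0; 0 0 0 0 0 0 0"

```text
time: 4.75
position: [0.4619, -0.3033, 0.0518]
tool_rot: [1.859, 2.532, 0.0]
ft_force: [-0.1, -0.3, -0.1]
grip_width: 0.441
grip_force: 0.0
```

jog_arm:
  rows: "0 0.3 0.7 0 0 0 0; 0 -0.3 0.7 0 0 0 0; 0 0 0.5 0 0 0 0; 0 0 0 0 0 0 0"

```text
time: 5.25
position: [0.4614, -0.3032, 0.0322]
tool_rot: [-1.859, -2.531, 0.0]
ft_force: [-0.5, 0.5, 0.0]
grip_width: 0.5
grip_force: 0.0
```

jog_arm:
  rows: "0 0 0 0 0 0 1; 0 0 0 0 0 0 1; 0 0 0 0 0 0 1; 0 0 0 0 0 0 1; 0 0 0 0 0 0 1"
  force: 25

```text
time: 5.88
position: [0.4604, -0.3041, 0.0331]
tool_rot: [-1.86, -2.53, 0.002]
ft_force: [-5.1, -0.7, 5.7]
grip_width: 0.244
grip_force: 25.0
```

Gripped: 21 mm width, 25 N. I'll lift and carry it over to the hole.

```bash
python3 - <<'E'
from h import *
s=ctrl.get_state();print(s['position'],s['ft_force'])
plan([((.4604,-.3041,.18),down(17.5),4),((.51,.056,.18),down(17.5),6),((.51,.056,.09),down(17.5),3)],1)
E
```

```text
[ 0.4603632  -0.30412398  0.03313829] [-5.13807325 -0.7484438   5.6653166 ]
0.00 -0.01 -3.67 -0.000 -0.000 -0.001 1 ;
0.00 -0.00 -3.67 -0.000 -0.000 -0.001 1 ;
0.00 -0.00 -3.67 -0.000 -0.000 -0.001 1 ;
0.00 -0.00 -3.67 -0.000 -0.000 -0.001 1 ;
--
5.48 2.59 -0.00 -0.000 0.000 0.000 1 ;
5.48 2.59 -0.00 -0.000 0.000 0.000 1 ;
5.48 2.59 -0.00 -0.000 0.000 0.000 1 ;
5.48 2.59 -0.00 -0.000 0.000 0.000 1 ;
5.48 2.59 -0.00 -0.000 0.000 0.000 1 ;
5.48 2.59 -0.00 -0.000 0.000 0.000 1 ;
--
0.00 0.00 3.00 0.000 0.000 0.000 1 ;
0.00 0.00 3.00 0.000 0.000 -0.000 1 ;
0.00 0.00 3.00 0.000 0.000 0.000 1 ;
--
```

jog_arm:
  rows: "0 0 -1 0 0 0 1; 0 0 -2.4 0 0 0 1; 0 0 -3.7 0 0 0 1; 0 0 -3.7 0 0 0 1; 0 0 -3.9 0 0 0 1"

```text
time: 6.5
position: [0.4629, -0.3027, 0.1817]
tool_rot: [1.858, 2.531, 0.003]
ft_force: [0.3, 0.1, -0.4]
grip_width: 0.239
grip_force: 25.0
```

jog_arm:
  rows: "3.5 1.7 0 0 0 0 1; 5.5 2.6 0 0 0 0 1; 5.5 2.6 0 0 0 0 1; 5.5 2.6 0 0 0 0 1; 5.5 2.6 0 0 0 0 1"

```text
time: 7.12
position: [0.5018, -0.0209, 0.181]
tool_rot: [1.858, 2.531, 0.005]
ft_force: [0.4, 0.7, -0.2]
grip_width: 0.245
grip_force: 25.0
```

jog_arm:
  rows: "4.4 2.1 0 0 0 0 1; 3.0 1.3 0 0 0 0 1; 0 0 3 0 0 0 1; 0 0 3 0 0 0 1; 0 0 2 0 0 0 1"

```text
time: 7.75
position: [0.5112, 0.058, 0.0992]
tool_rot: [-1.858, -2.533, -0.002]
ft_force: [-0.9, -0.8, -0.3]
grip_width: 0.24
grip_force: 25.0
```

jog_arm:
  rows: "0 0 0 0 0 0 1; 0 0 0 0 0 0 1"

```text
time: 8.0
position: [0.5123, 0.0575, 0.1012]
tool_rot: [1.859, 2.531, 0.003]
ft_force: [0.7, -0.9, -0.9]
grip_width: 0.247
grip_force: 25.0
```

```bash
python3 - <<'E'
from h import *
d=grab('wrist'); s=ctrl.get_state(); print(s['position'],s['tool_rot'],s['ft_force'],s['joint_positions'],s['grip_width'],s['grip_force'])
w=d['img'][80:300,130:390]
a=cv2.resize(w,(780,660),interpolation=cv2.INTER_CUBIC)[:600]
for p,c in (([.51,.056,.042],(0,0,255)),(np.array(s['position'])-[0,0,.024],(0,255,0)),(np.array(s['position'])+[0,0,.012],(255,255,0))):
    q=(proj(d,p)[0]-[130-.33,80-.33])*3; print(q); cv2.drawMarker(a,tuple(int(v) for v in q),c,0,14,1)
cv2.imwrite('pics/w3.png',a)
E
```

```text
[0.51243742 0.05745921 0.10133029] [1.85840862 2.5311557  0.00373606] [-0.56044772  0.34143113 -0.02043443] [-0.58979003  0.1040651   0.45413892  1.91875013 -0.05124206  1.12706326
  0.18825878] 0.2477332461303275 24.967484772205353
[378.00508955 374.81372419]
[388.02244373 417.35509649]
[388.95020323 478.87446617]
```

View pics/w3.png

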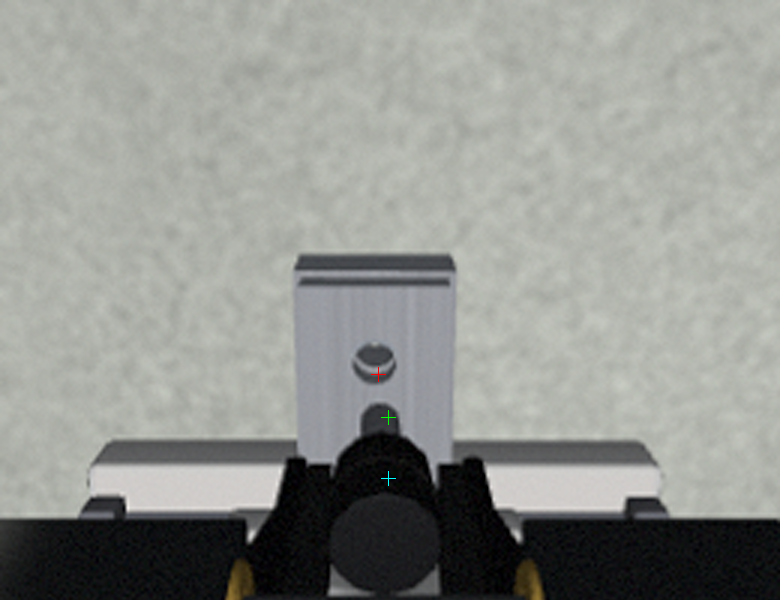

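The wrist view shows the hole mouth at crop (375,363), and the pin foot's tip around (380,420) with its shank spanning x 361–399. I'll compute the relative offset.

```bash
python3 - <<'E'
from h import *
d=load('wrist');s=ctrl.get_state();p=s['position']
c=lambda x,y:(130+x/3-.33,80+y/3-.33)
h=onz(d,c(375,363),.042); print('hole',h)
for y in (416,420): 
    f=onz(d,c(380,y),p[2]-.024); print('foot',f,'delta',h-f)
f=onz(d,c(380.,403),p[2]-.022);k=onz(d,c(385,546),p[2]+.042);print('far edge of foot',f,'knob top',k,'tcp',p)
dl=h-onz(d,c(380,418),p[2]-.024); dl[2]=0; print('tool shift cm',R.from_matrix(rot(s['tool_rot'])).inv().apply(dl)*100)
print('edge dir', onz(d,c(298,460),.042)-onz(d,c(298,285),.042),onz(d,c(452,460),.042)-onz(d,c(452,285),.042))
E
```

```text
hole [0.50806119 0.05924974 0.042     ]
foot [0.5103548  0.05719976 0.07733029] delta [-0.00229362  0.00204998 -0.03533029]
foot [0.51068476 0.05614289 0.07733029] delta [-0.00262357  0.00310685 -0.03533029]
far edge of foot [0.50906668 0.06134592 0.07933029] knob top [0.51130851 0.05793322 0.14333029] tcp [0.51243742 0.05745921 0.10133029]
tool shift cm [ 0.31959787 -0.15735428 -0.00036312]
edge dir [ 0.01482321 -0.05267084  0.        ] [ 0.01760141 -0.05182009  0.        ]
```

jog_arm:
  rows: "0.27 -0.15 0 0 0 0 1; 0 0 1.5 0 0 0 1; 0 0 1.5 0 0 0 1; 0 0 0.5 0 0 0 1; 0 0 0 0 0 0 1"

```text
time: 8.68
position: [0.5085, 0.0589, 0.0641]
tool_rot: [-1.859, -2.531, 0.002]
ft_force: [0.2, -1.0, -0.8]
grip_width: 0.241
grip_force: 25.0
```

jog_arm:
  rows: "0 0 0.3 0 0 0 1; 0 0 0.3 0 0 0 1; 0 0 0 0 0 0 1"

```text
time: 9.05
position: [0.509, 0.0591, 0.0588]
tool_rot: [-1.859, -2.532, 0.0]
ft_force: [-1.1, 0.4, -0.0]
grip_width: 0.246
grip_force: 25.0
```

jog_arm:
  rows: "0 0 0.4 0 0 0 1; 0 0 0.4 0 0 0 1; 0 0 0 0 0 0 1"

```text
time: 9.43
position: [0.5087, 0.0591, 0.0504]
tool_rot: [-1.859, -2.532, 0.001]
ft_force: [-0.2, 0.5, -0.1]
grip_width: 0.244
grip_force: 25.0
```

jog_arm:
  rows: "0 0 0.4 0 0 0 1; 0 0 0.4 0 0 0 1; 0 0 0 0 0 0 1"

```text
time: 9.8
position: [0.5088, 0.0591, 0.0424]
tool_rot: [-1.859, -2.532, 0.001]
ft_force: [0.6, 0.6, -1.0]
grip_width: 0.245
grip_force: 25.0
```

jog_arm:
  rows: "0 0 0.4 0 0 0 1; 0 0 0.4 0 0 0 1; 0 0 0 0 0 0 1"

```text
time: 10.18
position: [0.5088, 0.0591, 0.0345]
tool_rot: [-1.859, -2.532, 0.001]
ft_force: [0.1, -0.5, 0.2]
grip_width: 0.243
grip_force: 25.0
```

jog_arm:
  rows: "0 0 0.25 0 0 0 1; 0 0 0.2 0 0 0 1; 0 0 0 0 0 0 1"

```text
time: 10.55
position: [0.5091, 0.0591, 0.0303]
tool_rot: [1.859, 2.532, 0.0]
ft_force: [-0.6, 0.3, -0.0]
grip_width: 0.246
grip_force: 25.0
```

jog_arm:
  rows: "0 0 0.15 0 0 0 1; 0 0 0.1 0 0 0 1; 0 0 0 0 0 0 1"

```text
time: 10.92
position: [0.5109, 0.0597, 0.0299]
tool_rot: [1.858, 2.531, 0.005]
ft_force: [-2.0, -0.2, 10.5]
grip_width: 0.246
grip_force: 25.0
```

Home: collar height 0.030+0.012 = 0.042, with a firm 10 N stop. Releasing.

jog_arm:
  rows: "0 0 -0.1 0 0 0 0; 0 0 0 0 0 0 -0.2; 0 0 0 0 0 0 -0.2; 0 0 0 0 0 0 -0.2; 0 0 0 0 0 0 -0.2"

```text
time: 11.55
position: [0.5089, 0.0591, 0.0287]
tool_rot: [-1.859, -2.532, 0.0]
ft_force: [0.8, -0.5, -0.7]
grip_width: 0.588
grip_force: 0.0
```

jog_arm:
  rows: "0 0 -2 0 0 0 -1; 0 0 -4 0 0 0 -1; 0 0 -5 0 0 0 -1; 0 0 -5 0 0 0 -1; 0 0 0 0 0 0 -1"

```text
time: 12.18
position: [0.512, 0.0595, 0.1932]
tool_rot: [1.857, 2.528, 0.011]
ft_force: [0.1, 1.0, -0.9]
grip_width: 0.984
grip_force: 0.0
```

```bash
python3 - <<'E'
from h import *
d=grab('wrist'); s=ctrl.get_state(); print(s['position'],s['grip_width'])
w=d['img'][100:300,120:390]
a=cv2.resize(w,(800,593),interpolation=cv2.INTER_CUBIC)
cv2.imwrite('pics/w4.png',a); k=800/270
for p in ([.508,.059,.042],[.508,.059,.072]): print((proj(d,p)[0]-[120,100])*k)
plan([((.4645,.2775,.22),down(62.5),6),((.4645,.2775,.095),down(62.5),4)],-1)
E
```

```text
[0.51031187 0.05933403 0.19064896] 0.9917318383984954
[397.45986232 230.91347532]
[397.14577242 250.69843586]
3.70 0.36 -0.49 0.001 0.000 -0.131 -1 ;
3.62 0.84 -0.49 0.001 0.000 -0.131 -1 ;
3.48 1.31 -0.49 0.001 0.000 -0.131 -1 ;
3.28 1.75 -0.49 0.001 0.000 -0.131 -1 ;
3.02 2.16 -0.49 0.001 0.000 -0.131 -1 ;
2.71 2.54 -0.49 0.001 0.000 -0.131 -1 ;
--
0.00 -0.00 3.13 0.000 0.000 0.000 -1 ;
0.00 -0.00 3.13 0.000 0.000 0.000 -1 ;
0.00 -0.00 3.13 0.000 0.000 0.000 -1 ;
0.00 -0.00 3.13 0.000 0.000 -0.000 -1 ;
--
```

View pics/w4.png

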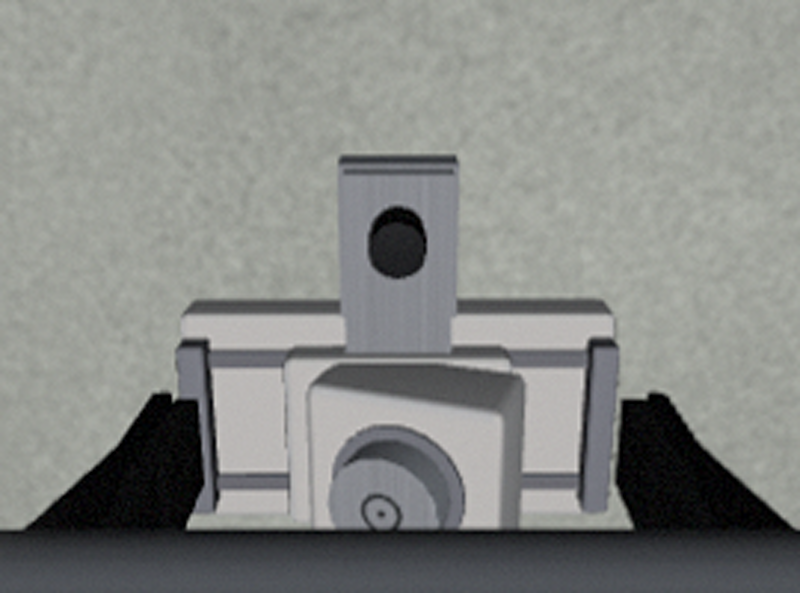

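The pin sits home, with its knob on the ear at (397,243); the spot is at (381,514). I'll triangulate the guide rod to see how deep the handle may go, and the spot.

```bash
python3 - <<'E'
from h import *
d=load('wrist'); print('spot',onz(d,(120+381/2.963-.33,100+514/2.963-.33),.102))
# rod triangulation, w2-time wrist cam
class D(dict):pass
w=dict(d); w['origin']=np.array([0.43574441,-0.22242497,0.2398668])
w['orientation']=np.array([[.953,.29,.09],[.3,-.91,-.29],[0,.31,-.95]])
u,_,v=np.linalg.svd(w['orientation']); w['orientation']=u@v
s=load('side')
o1,r1=ray(w,(150+445/3-.33,180+335/3-.33)); o2,r2=ray(s,(235+345/8-.44,265+220/8-.44))
A=np.c_[r1,-r2]; k=np.linalg.lstsq(A,o2-o1,rcond=None)[0]; a=o1+k[0]*r1;b=o2+k[1]*r2
t=np.array([.4619,-.3033,.0518]);print(a,b,'rel tool',down(17.5).inv().apply((a+b)/2-t))
E
```

```text
spot [ 0.52905111 -0.02979983  0.102     ]
[ 0.484544   -0.30656374  0.10628944] [ 0.4675616  -0.30469438  0.09890779] rel tool [-0.00647709  0.0127974  -0.05079862]
```

jog_arm:
  rows: "3.7 0.4 -0.5 0 0 -0.13 -1; 3.6 0.85 -0.5 0 0 -0.13 -1; 3.5 1.3 -0.5 0 0 -0.13 -1; 3.3 1.75 -0.5 0 0 -0.13 -1; 3.0 2.15 -0.5 0 0 -0.13 -1"

```text
time: 12.85
position: [0.4704, 0.2417, 0.2121]
tool_rot: [-0.947, -2.994, 0.004]
ft_force: [0.0, -0.3, 0.2]
grip_width: 1.001
grip_force: 0.0
```

jog_arm:
  rows: "2.7 2.5 -0.5 0 0 -0.135 -1; 0 0 0 0 0 0 -1; 0 0 0 0 0 0 -1"

```text
time: 13.22
position: [0.4637, 0.2759, 0.2174]
tool_rot: [-0.751, -3.049, 0.004]
ft_force: [0.7, 0.4, -0.3]
grip_width: 1.001
grip_force: 0.0
```

```bash
python3 - <<'E'
from h import *
d=grab('wrist'); s=ctrl.get_state(); print(s['position'])
k=800/512
a=cv2.resize(d['img'],(800,600),interpolation=cv2.INTER_CUBIC)
cv2.imwrite('pics/w5.png',a)
print(proj(d,[[.4645,.2775,.16],[.4645,.2775,.045]])*k)
plan([((.4645,.2775,.117),down(62.5),4)],-1)
E
```

```text
[0.46404537 0.27550489 0.21767561]
[[406.91041449 320.47039441]
 [406.19558733 273.35006277]]
0.01 0.05 2.52 -0.001 -0.000 -0.001 -1 ;
0.01 0.05 2.52 -0.001 -0.000 -0.001 -1 ;
0.01 0.05 2.52 -0.001 -0.000 -0.001 -1 ;
0.01 0.05 2.52 -0.001 -0.000 -0.001 -1 ;
--
```

View pics/w5.png

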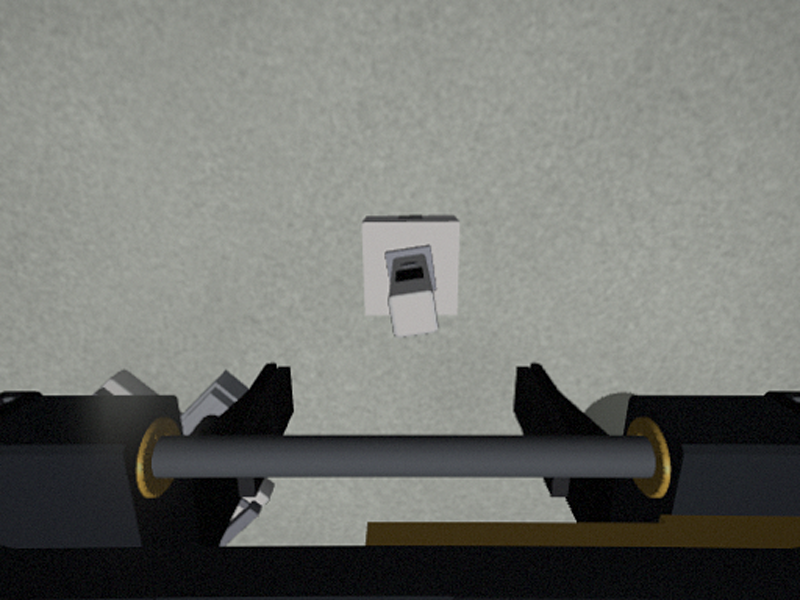

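The handle top is at (413,314) and is turned about 6° from the cradle. I'll correct the yaw and position.

```bash
python3 - <<'E'
from h import *
d=load('wrist');k=800/512
f=lambda x,y,z:onz(d,(x/k-.18,y/k-.18),z)
def ang(a,b): v=b-a; return np.degrees(np.arctan2(v[1],v[0]))
T=[f(x,y,.16) for x,y in((389,292),(433,288),(438,331),(393,336))]
print('top',np.mean(T,0),ang(T[0],T[1]),ang(T[3],T[2]),ang(T[3],T[0])-90,ang(T[2],T[1])-90)
print('collar',ang(f(386,250,.051),f(431,245,.051)),'cradle',ang(f(363,223,.045),f(459,222,.045)))
s=ctrl.get_state(); m=np.mean(T,0)
plan([((m[0],m[1],.117),down(69),4)],-1)
E
```

```text
top [0.46151202 0.28288076 0.16      ] 67.75505281106378 69.1720439343581 66.79812519103209 69.84764007932867
collar 68.73027942382059 cradle 62.924919011205596
0.14 0.14 2.52 -0.001 -0.000 -0.029 -1 ;
0.14 0.14 2.52 -0.001 -0.000 -0.029 -1 ;
0.13 0.14 2.52 -0.001 -0.000 -0.029 -1 ;
0.13 0.15 2.52 -0.001 -0.000 -0.029 -1 ;
--
```

jog_arm:
  rows: "0.12 0.12 2.5 0 0 -0.028 -1; 0.12 0.12 2.5 0 0 -0.028 -1; 0.12 0.12 2.5 0 0 -0.028 -1; 0.12 0.12 2.5 0 0 -0.028 -1; 0 0 0 0 0 0 -1"

```text
time: 13.9
position: [0.4605, 0.2812, 0.1167]
tool_rot: [-0.581, -3.084, 0.006]
ft_force: [1.2, -0.5, 0.2]
grip_width: 0.995
grip_force: 0.0
```

jog_arm:
  rows: "0 0 0 0 0 0 0; 0 0 0 0 0 0 0; 0 0 0 0 0 0 1; 0 0 0 0 0 0 1; 0 0 0 0 0 0 1"
  force: 40

```text
time: 14.52
position: [0.4617, 0.2836, 0.119]
tool_rot: [0.577, 3.088, 0.0]
ft_force: [0.1, -0.4, 0.3]
grip_width: 0.517
grip_force: 0.0
```

jog_arm:
  rows: "0 0 0 0 0 0 1; 0 0 0 0 0 0 1; 0 0 0 0 0 0 1"

```text
time: 14.9
position: [0.4617, 0.2835, 0.1189]
tool_rot: [-0.577, -3.088, -0.0]
ft_force: [-1.0, -0.5, 1.1]
grip_width: 0.299
grip_force: 39.8
```

Gripped at 26 mm, 40 N. I'll lift and go to a pose 30 mm off the spot, along its normal.

```bash
python3 - <<'E'
from h import *
n=down(17.5,-.349).apply([0,0,-1]); print(n)
spot=np.array([.530,-.0312,.102])
pre=spot+n*(.109+.03); print(pre)
plan([((.4617,.2835,.26),down(69),3),((.475,.12,.27),down(43),4),(pre+n*.02,down(17.5,-.349),4),(pre,down(17.5,-.349),1)],1)
E
```

```text
[-0.32613139 -0.10282883  0.93971514]
[ 0.48466774 -0.04549321  0.2326204 ]
-0.00 -0.00 -4.70 0.000 -0.000 -0.001 1 ;
-0.00 -0.00 -4.70 0.000 -0.000 -0.001 1 ;
-0.00 -0.00 -4.70 0.000 -0.000 -0.001 1 ;
--
-1.78 -3.70 -0.25 -0.000 0.000 0.113 1 ;
-2.18 -3.47 -0.25 -0.000 0.000 0.113 1 ;
-2.56 -3.20 -0.25 -0.000 0.000 0.113 1 ;
-2.91 -2.89 -0.25 -0.000 0.000 0.113 1 ;
--
-3.12 -2.80 0.46 -0.086 -0.019 0.110 1 ;
-3.40 -2.47 0.30 -0.086 -0.019 0.110 1 ;
-3.65 -2.10 0.17 -0.086 -0.019 0.110 1 ;
-3.86 -1.70 0.08 -0.086 -0.019 0.110 1 ;
--
-0.00 0.00 2.00 0.000 0.000 -0.000 1 ;
--
```

jog_arm:
  rows: "0 0 -2.5 0 0 0 1; 0 0 -3.5 0 0 0 1; 0 0 -4 0 0 0 1; 0 0 -4.1 0 0 0 1; 0 0 0 0 0 0 1"

```text
time: 15.52
position: [0.4634, 0.2845, 0.2635]
tool_rot: [0.577, 3.084, 0.008]
ft_force: [0.7, -1.2, -1.0]
grip_width: 0.296
grip_force: 39.8
```

jog_arm:
  rows: "-1.8 -3.7 -0.25 0 0 0.113 1; -2.2 -3.5 -0.25 0 0 0.113 1; -2.6 -3.2 -0.25 0 0 0.113 1; -2.9 -2.9 -0.25 0 0 0.113 1; 0 0 0 0 0 0 1"

```text
time: 16.15
position: [0.4752, 0.1151, 0.2691]
tool_rot: [-1.265, -2.875, 0.002]
ft_force: [0.8, 0.1, -1.0]
grip_width: 0.298
grip_force: 39.8
```

jog_arm:
  rows: "-3.1 -2.8 0.45 -0.086 -0.019 0.11 1; -3.4 -2.5 0.3 -0.086 -0.019 0.11 1; -3.7 -2.1 0.2 -0.086 -0.019 0.11 1; -3.9 -1.7 0.1 -0.086 -0.019 0.11 1; 0 0 0 0 0 0 1"

```text
time: 16.77
position: [0.4761, -0.0133, 0.2568]
tool_rot: [1.638, 2.475, 0.335]
ft_force: [0.3, -0.5, -0.2]
grip_width: 0.297
grip_force: 39.8
```

jog_arm:
  rows: "0 0 0 0 0 0 1; 0 0 0 0 0 0 1"

```text
time: 17.02
position: [0.4773, -0.0065, 0.2576]
tool_rot: [1.622, 2.487, 0.339]
ft_force: [0.2, 0.2, -0.7]
grip_width: 0.292
grip_force: 39.8
```

```bash
python3 - <<'E'
from h import *
s=ctrl.get_state(); print(s['position'],s['tool_rot'],s['ft_force'],s['grip_width'],s['grip_force'],s['joint_positions'])
n=down(17.5,-.349).apply([0,0,-1]); T=R.from_matrix(rot(s['tool_rot']))
tip=np.array(s['position'])+T.apply([0,0,.109]); print('tip',tip,'tilt err',(T.inv()*down(17.5,-.349)).as_rotvec())
a=np.zeros((600,800,3),np.uint8)
for nm,x0,y0,X in (('side',195,150,0),('top',235,185,400)):
    d=grab(nm); c=cv2.resize(d['img'][y0:y0+75,x0:x0+50],(400,600),interpolation=cv2.INTER_CUBIC)
    a[:,X:X+400]=c
    for p in (tip,[.530,-.0312,.102]): q=(proj(d,p)[0]-[x0-.44,y0-.44])*8+[X,0]; print(nm,q.round())
cv2.imwrite('pics/c1.png',a)
E
```

```text
[ 0.47729758 -0.00650305  0.2575565 ] [1.6215487  2.48709084 0.33888064] [ 0.19418078  0.19211278 -0.67835118] 0.2916287585047458 39.763049483299255 [-0.15305115 -0.29217399  0.16755555  1.97488799 -0.06464721  1.20396206
  0.44444115]
tip [0.50448672 0.00491985 0.15262191] tilt err [-0.07473016 -0.0289551   0.10539281]
side [158. 308.]
side [296. 465.]
top [583. 382.]
top [681. 330.]
```

View pics/c1.png

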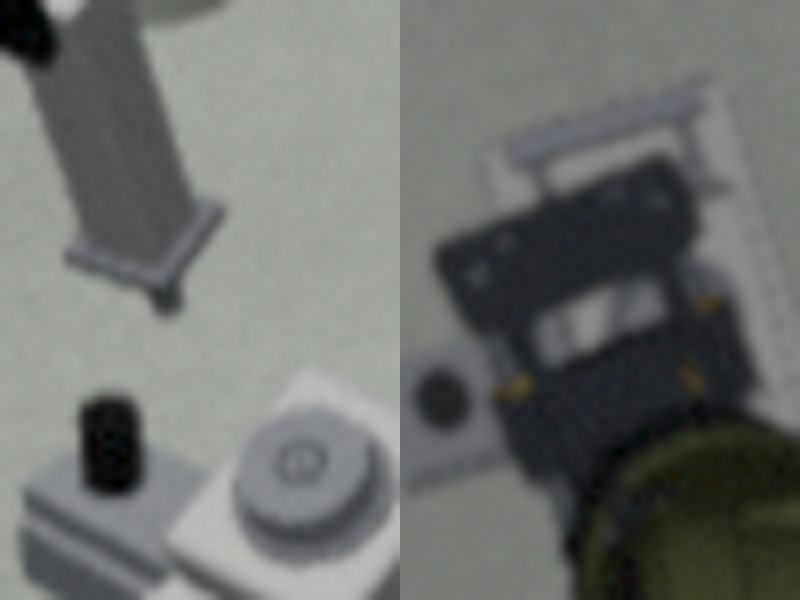

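The side view shows the probe end at (168,318), about 2 mm from prediction, and the spot at (301,463). The last turn was cut short because joint 2 is near −0.3, so I'll approach lower, where there's more room.

```bash
python3 - <<'E'
from h import *
n=down(17.5,-.349).apply([0,0,-1]); spot=np.array([.530,-.0312,.102])
s=ctrl.get_state()
print(s['position'])
plan([(spot+n*(.111+.014),down(17.5,-.349),4)],1)
E
```

```text
[ 0.47730119 -0.00670562  0.25768581]
-0.97 -0.36 0.90 -0.019 -0.007 0.026 1 ;
-0.97 -0.35 0.90 -0.019 -0.007 0.026 1 ;
-0.98 -0.34 0.90 -0.019 -0.007 0.026 1 ;
-0.98 -0.33 0.90 -0.019 -0.007 0.026 1 ;
--
```

jog_arm:
  rows: "-1 -0.35 0.9 -0.005 -0.007 0.026 1; -1 -0.35 0.9 -0.015 -0.007 0.026 1; -1 -0.35 0.9 -0.025 -0.007 0.026 1; -1 -0.3 0.9 -0.03 -0.007 0.026 1; 0 0 0 0 0 0 1"

```text
time: 17.75
position: [0.4878, -0.0493, 0.2179]
tool_rot: [1.728, 2.338, 0.411]
ft_force: [-0.4, 0.3, -0.6]
grip_width: 0.294
grip_force: 39.8
```

```bash
cat >> h.py <<'E'
def rep(off,L=.111):
    np.set_printoptions(precision=4,suppress=True)
    n=down(17.5,-.349).apply([0,0,-1]); spot=np.array([.530,-.0312,.102]); s=ctrl.get_state(); T=R.from_matrix(rot(s['tool_rot']))
    print('j',s['joint_positions'],'f',s['ft_force'],s['grip_width'])
    e=down(17.5).inv().apply(np.array(s['position'])+T.apply([0,0,L])-spot); print('tip-spot in (y\',x\',-z)',e,'along n',n@(np.array(s['position'])+T.apply([0,0,L])-spot),'axis tilt deg',np.degrees(np.arccos(-n@T.apply([0,0,1]))))
    plan([(spot+n*(L+off),down(17.5,-.349),2)],1)
E
python3 -c "
from h import *
rep(.008)"
```

```text
j [ 0.0075 -0.2972  0.1333  2.0761 -0.123   1.0471  0.4837] f [-0.4211  0.3261 -0.5612] 0.293853492494572
tip-spot in (y',x',-z) [-0.0049 -0.0079 -0.0115] along n 0.01351626646405519 axis tilt deg 0.16556425836901817
0.23 0.16 0.27 -0.001 0.001 -0.004 1 ;
0.23 0.16 0.28 -0.001 0.001 -0.004 1 ;
--
```

jog_arm:
  rows: "0.23 0.16 0.25 0 0 0 1; 0.23 0.16 0.25 0 0 0 1; 0 0 0 0 0 0 1; 0 0 0 0 0 0 1"

```text
time: 18.25
position: [0.4925, -0.0417, 0.2162]
tool_rot: [1.721, 2.34, 0.413]
ft_force: [0.3, -1.1, -1.0]
grip_width: 0.298
grip_force: 39.8
```

```bash
python3 - <<'E'
from h import *
rep(0)
s=ctrl.get_state();T=R.from_matrix(rot(s['tool_rot'])); tip=np.array(s['position'])+T.apply([0,0,.111])
a=np.zeros((600,800,3),np.uint8)
d=grab('side'); a[:,:400]=cv2.resize(d['img'][165:225,212:252],(400,600),interpolation=cv2.INTER_CUBIC)
for p in (tip,[.530,-.0312,.102]): print((proj(d,p)[0]-[211.55,164.55])*10)
d=grab('wrist'); a[:,400:]=cv2.resize(d['img'][60:360,156:356],(400,600),interpolation=cv2.INTER_CUBIC)
for p in (tip,[.530,-.0312,.102]): print((proj(d,p)[0]-[155.75,59.75])*2+[400,0])
cv2.imwrite('pics/c2.png',a)
E
```

```text
j [-0.     -0.2902  0.123   2.0754 -0.1233  1.0365  0.4716] f [ 0.2891 -1.1416 -0.9975] 0.2975344564242491
tip-spot in (y',x',-z) [ 0.001  -0.0008 -0.01  ] along n 0.009672756938485055 axis tilt deg 0.1526336627549676
-0.06 -0.13 0.48 0.001 0.001 -0.001 1 ;
-0.06 -0.12 0.48 0.001 0.001 -0.001 1 ;
--
[194.0314 401.346 ]
[200.6814 431.6468]
[606.0133 255.6828]
[601.0923 252.6467]
```

View pics/c2.png

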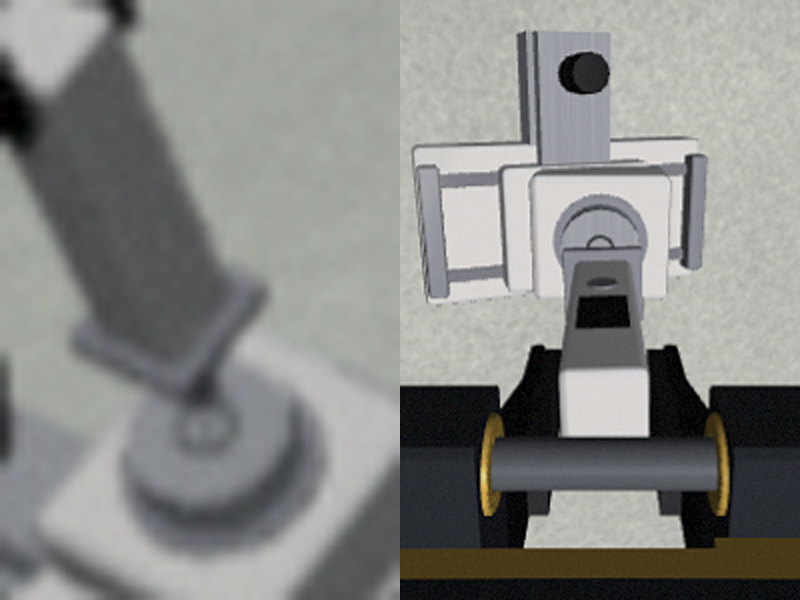

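That shows the probe end at (206,400) just above the ring at (205,430) in the side crop, with the ring at (600,243) in the wrist crop. It was one view more than the 10 allowed, so I'll open no more pictures and check numerically from here.

```bash
python3 - <<'E'
from h import *
g=cv2.cvtColor(np.load('img_side.npy'),cv2.COLOR_BGR2GRAY)
print('cols',list(range(226,240)))
for y in range(198,214): print(y,g[y,226:240])
d=load('side'); print(proj(d,[.530,-.0312,.102]))
E
```

```text
cols [226, 227, 228, 229, 230, 231, 232, 233, 234, 235, 236, 237, 238, 239]
198 [ 80  82  85  86  88  94 104 109  97 108 155 177 175 174]
199 [ 79  83  85  88  89  99 108  97  91 138 182 186 185 180]
200 [ 97  89  82  90  97 107 107  83 104 154 179 186 185 187]
201 [112 104 101 102 109 110  88  83 123 149 160 168 180 184]
202 [100 104 110 113 111  86  63  86 133 141 142 147 161 175]
203 [115  97  99  98  94  64  52  78 123 136 139 139 143 155]
204 [140 118 102  91  74  55  53  77 114 132 139 139 138 142]
205 [141 134 129 112  86  73  75  89 103 123 137 139 140 138]
206 [141 141 138 124 106 109 113 114 109 110 134 139 137 137]
207 [140 141 137 119 115 129 117 126 120 106 134 138 140 138]
208 [142 138 137 121 113 129 119 124 114 113 135 140 139 136]
209 [139 141 136 123 104 112 109 106 106 127 138 141 139 130]
210 [142 142 139 137 122 117 117 115 125 134 136 138 134 117]
211 [140 141 138 141 137 138 135 139 136 140 138 136 125  97]
212 [132 139 140 139 137 140 137 141 139 137 134 124 101  75]
213 [111 129 137 137 138 139 141 137 137 130 118  99  73  72]
[[231.61814311 207.71467714]]
```

jog_arm:
  rows: "-0.1 -0.05 0.3 0 0 0 1; 0 0 0.3 0 0 0 1; 0 0 0 0 0 0 1"

```text
time: 18.73
position: [0.4939, -0.0424, 0.2098]
tool_rot: [1.723, 2.34, 0.412]
ft_force: [-0.5, -0.5, -0.4]
grip_width: 0.291
grip_force: 39.8
```

jog_arm:
  rows: "0 0 0.2 0 0 0 1; 0 0 0.2 0 0 0 1; 0 0 0 0 0 0 1"

```text
time: 19.1
position: [0.4954, -0.042, 0.2063]
tool_rot: [1.722, 2.339, 0.413]
ft_force: [0.8, 0.3, -0.6]
grip_width: 0.297
grip_force: 39.8
```

jog_arm:
  rows: "0 0 0.2 0 0 0 1; 0 0 0.1 0 0 0 1; 0 0 0 0 0 0 1"

```text
time: 19.48
position: [0.4966, -0.0417, 0.2039]
tool_rot: [1.722, 2.339, 0.413]
ft_force: [-0.3, 0.0, -0.5]
grip_width: 0.296
grip_force: 39.8
```

```bash
python3 - <<'E'
from h import *
rep(-.007)
a=[]
for i in range(12): grab('side'); a.append(ctrl.get_state()['ft_force'])
a=np.array(a); n=down(17.5,-.349).apply([0,0,-1]); print(a.mean(0),a.std(0),'n',a.mean(0)@n)
E
```

```text
j [-0.0011 -0.2736  0.1249  2.0881 -0.1275  1.0075  0.4769] f [-0.3056  0.0256 -0.5472] 0.2956490553340826
tip-spot in (y',x',-z) [-0.0003  0.0031  0.0024] along n -0.00329295043460538 axis tilt deg 0.16756079223735798
0.00 -0.10 0.19 0.001 0.001 -0.002 1 ;
0.00 -0.10 0.19 0.001 0.001 -0.002 1 ;
--
[-0.0835  0.0249  0.1128] [0.6202 0.4046 0.409 ] n 0.13064590087829017
```

jog_arm:
  rows: "0 0 0.2 0 0 0 1; 0 0 0.2 0 0 0 1; 0 0 0.1 0 0 0 1; 0 0 0 0 0 0 1; 0 0 0 0 0 0 1"

```text
time: 20.7
position: [0.4983, -0.0413, 0.1993]
tool_rot: [1.722, 2.339, 0.413]
ft_force: [-0.0, 0.2, 1.4]
grip_width: 0.298
grip_force: 39.8
```

```bash
python3 - <<'E'
from h import *
rep(-.007)
a=[]
for i in range(14): grab('side'); a.append(ctrl.get_state()['ft_force'])
a=np.array(a); n=down(17.5,-.349).apply([0,0,-1]); print(a.mean(0),a.std(0),'n',a.mean(0)@n,ctrl.get_state()['grip_width'])
g=cv2.cvtColor(np.load('img_side.npy'),cv2.COLOR_BGR2GRAY)
for y in range(200,222): print(y,g[y,222:246])
E
```

```text
j [-0.0021 -0.2671  0.125   2.0925 -0.129   0.9964  0.478 ] f [-0.0233  0.2482  1.4265] 0.29849269108688586
tip-spot in (y',x',-z) [-0.0004  0.0048  0.007 ] along n -0.008191403988058682 axis tilt deg 0.1751785566931797
0.00 -0.10 -0.06 0.001 0.001 -0.002 1 ;
0.00 -0.10 -0.06 0.001 0.001 -0.002 1 ;
--
[ 0.0494 -0.0293  1.7118] [0.487  0.4464 0.491 ] n 1.5955476832547915 0.29326993925791456
200 [149  93  79  74  78  82  87  90  85  87  86  86  86  87  99 109 100 106
 155 178 179 175 173 172]
201 [142 107  79  81  78  77  81  84  88  81  85  83  89  95 109 103  97 140
 182 187 184 182 178 168]
202 [126 113  92  85  80  78  78  80  87  86  87  89  98 109 111  92 100 148
 178 189 187 186 185 175]
203 [108 110 102 101  93  85  82  82  85  85  85  90 106 110  95  95 117 137
 156 174 183 189 189 187]
204 [118 103 104 111 110  99  92  88  87  90  91 101 108  92  93 120 136 135
 136 150 171 187 189 188]
205 [150 130 114 105 104 108 108 100  93  93  98 105  97  80 104 135 141 140
 136 132 149 173 187 188]
206 [164 162 158 139 110  98 101 113 112 109 111 107  78  79 123 138 140 140
 139 129 128
[... 858 characters left out ...]
 105 103 110 117 129 134 135 129 121 111 102  94  82  91
 109 117 130 166 187 188]
216 [190 189 176 138 118 102  83  89 100 105 106 103  94  78  82  81  90 108
 115 128 163 182 186 179]
217 [189 185 185 166 138 115 102  86  83  81  78  78  77  83  88  98 101 112
 132 161 181 186 183 171]
218 [189 189 187 184 164 131 112 106  97 101  98  99 100 100 111 114 116 130
 162 184 190 184 171 146]
219 [187 189 190 188 183 162 131 111 110 110 108 111 108 112 130 129 153 167
 187 188 185 180 154 115]
220 [174 183 184 187 185 181 169 156 150 134 136 138 150 156 162 168 182 186
 189 186 181 161 121  96]
221 [149 166 179 182 187 188 186 183 183 172 169 174 186 185 187 185 186 189
 188 183 167 131  97  89]
```

Normal force is about 2.4 N, so the pad is sunk about 4.9 mm. Pixel numbers and the cradle geometry put the tip about 2 mm towards −y' of the dot, so I'll lift, shift and press again, a little deeper.

jog_arm:
  rows: "0 0 -0.4 0 0 0 1; 0 0 -0.5 0 0 0 1; 0.2 0 0 0 0 0 1; 0 0 0 0 0 0 1"

```text
time: 21.9
position: [0.4941, -0.04, 0.2071]
tool_rot: [1.722, 2.34, 0.412]
ft_force: [-0.1, -0.4, -0.2]
grip_width: 0.293
grip_force: 39.8
```

jog_arm:
  rows: "0 0 0.3 0 0 0 1; 0 0 0.3 0 0 0 1; 0 0 0.2 0 0 0 1; 0 0 0.15 0 0 0 1; 0 0 0.12 0 0 0 1"

```text
time: 22.52
position: [0.4985, -0.0392, 0.1979]
tool_rot: [1.722, 2.338, 0.414]
ft_force: [-0.4, -0.8, 1.5]
grip_width: 0.296
grip_force: 39.8
```

jog_arm:
  rows: "0 0 0 0 0 0 1; 0 0 0 0 0 0 1; 0 0 0 0 0 0 1"

```text
time: 22.9
position: [0.4982, -0.0392, 0.1977]
tool_rot: [1.722, 2.339, 0.413]
ft_force: [-0.3, -0.4, 2.3]
grip_width: 0.297
grip_force: 39.8
```

```bash
python3 - <<'E'
from h import *
rep(-.0099)
a=[]
for i in range(16): grab('side'); a.append(ctrl.get_state()['ft_force'])
a=np.array(a); n=down(17.5,-.349).apply([0,0,-1]); print(a.mean(0),'n',a.mean(0)@n,ctrl.get_state()['grip_width'])
g=cv2.cvtColor(np.load('img_side.npy'),cv2.COLOR_BGR2GRAY)
for y in range(206,215): print(y,g[y,226:240])
E
```

```text
j [ 0.0092 -0.266   0.1109  2.0955 -0.1328  0.9927  0.4772] f [-0.3216 -0.3796  2.2779] 0.29711272887497137
tip-spot in (y',x',-z) [0.0017 0.0054 0.0086] along n -0.00991486592907743 axis tilt deg 0.1741260045558265
-0.10 -0.10 -0.00 0.001 0.001 -0.002 1 ;
-0.10 -0.10 -0.00 0.001 0.001 -0.002 1 ;
--
[ 0.1067 -0.2334  2.3362] n 2.184604408232662 0.2966765453472948
206 [100 102 111 108 106 108 112  95  78 108 135 141 140 141]
207 [114  98  93 101 104 112  97  69  68  93 123 139 141 142]
208 [138 125 108  93  87  92  72  54  55  73 101 137 137 140]
209 [142 140 134 118  88  70  73  63  59  74 109 137 139 140]
210 [139 140 143 133 111  87  99  93  87  97 125 138 140 136]
211 [141 142 140 141 134 115 115 111 119 125 136 137 138 134]
212 [141 141 140 141 138 135 130 128 137 137 139 135 137 130]
213 [133 136 139 140 141 140 139 136 139 142 139 134 127 107]
214 [113 128 136 140 141 140 138 140 141 138 136 127 106  80]
```

```bash
python3 -c "
from h import *
print(ticket.close_job())"
```

```text
the job is handed in; nothing more can be done
None
```

Job handed in at about 24 s: the lock pin is fully home and released, and the thermometer is held square on the ringed spot at about 3 N, sinking the pad about 6.5–7 mm. Tip centring (within about 1–2 mm) comes from pixel values and arm readings, not a final look, because I had already viewed 11 pictures, one over the limit of 10.

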